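Lock the scanning stage: feel for the hidden socket with the locking bar

ROBOT

A 6-joint arm with a two-finger parallel gripper is mounted at the origin on the work surface. World frame = base frame: x ahead of the robot, y to its left, z up, the work surface at z = 0. Lengths are in m, angles in degrees, forces in N, time in s.
With the tool pointing down it reaches from about 0.4 to 0.825 m from the base axis. Payload 7 kg.
Tool frame: the origin (TCP) lies on the centre line of the jaws, within the pads' length; the fingertips stand 22 mm ahead of it and the grasp point (between the pads) lies 3 mm ahead of it; z points along the fingers, y is the line along which they close (so a half turn about z gives the same grasp; the last joint's range is limited). The gripper opens to 88 mm and grips with 3 to 60 N. Pads are 19 mm wide; open, the fingers measure 130 mm over their backs; the gripper's body (78 mm by 193 mm) begins 47 mm behind the grasp point.
Start: joints at [84.746, 20.546, 0.682, 0, -70.136, -16.507], TCP at [0.25, 0.627, 0.249] pointing down, gripper open.
Joint ranges: [-176.03, 176.03], [-82.01, 121.73], [-58.28, 71.71], [-173.87, 95.51], [-174.79, -0.11], [-173.66, 173.66]. Speed limits (degrees/s): [136.94, 136.94, 172.46, 180, 180, 180].

INTERFACE

Orientations are given as [roll, pitch, yaw] about the fixed x, y, z axes, in that order (R = Rz(yaw) Ry(pitch) Rx(roll)).
In Python, from plant import get_state, cams, r gives the robot as it stands.
- The arm moves only by the tool apply_moves, never from a script. Its argument "targets" is a list of rows, each an object with "dp": the shift along the world's x, y, z in m, a list of three; "yaw": the turn about the world's z in degrees. In form: [{"dp": [x, y, z], "yaw": yaw}, ...]. A call has 1 to 20 rows; each row is the pose to reach, as a shift and turn from the pose commanded when the call began; what a row does not reach only later rows make up. A row lasts 1/12 s, in which the tool goes at most 41.7 mm and 7.16 degrees, less where a joint would pass 70% of its speed; a pose out of reach is approached as far as the arm can. A call with a gripper value outside its range is refused whole. "grip" is the gripper command: -1 is fully open, 1 is shut, values between are in proportion, set as the call begins (left out, the last holds). The fingers move at their own pace and stop on an object; "squeeze" is the grip in N (left out, the last holds). Time passes only in rows, so rows that repeat a pose let the fingers close. It gives the time, the measured TCP pose, the force, the opening and the grip force at its end, in the units of the state.
- get_state(): the state, without advancing time (a new reading comes with each control period).
- cams.capture(name): name is "scene" or "top" or "wrist"; returns a dict with "image" (480x640x3 uint8, red, green, blue), "range_z" (480x640 float32, m along the optical axis (not along the pixel's ray), 0 where there is no reading), "fx", "fy", "cx", "cy" (pixels), "k1" (the pictures are not rectified: a ray, as slopes to the right and down, at radius r is drawn at 1 + k1 r^2 times it, then the intrinsics apply), "R" (3x3) and "t" (3): a world point X has camera coordinates R X + t; the wrist camera has in their place "T_tool_cam" (4x4, takes a point from camera to tool coordinates, whose origin is the TCP and whose axes are the flange's). Camera axes: x right, y down, z forward; pixel columns grow to the right and rows downward; lengths in m; the calibration is good to about 2 mm. A picture is of the moment at which its call begins: read the wrist's pose just before it.
- r.close_job(): hands the job in; it is judged then, once.
The state is a dict: "time_s": time; "joints": joint angles; "qd": joint speeds; "joint_torque": joint torques, N m; "tcp_pos": TCP position; "eef_rot": TCP orientation; "contact_force": force on the tool from outside, world axes, zero at the start; "moment": the same for the moment, N m; "gripper_width": finger opening in m; "gripper_force": force on a finger pad.
Only numpy, scipy, OpenCV 4.12 (cv2) and the standard library are available. Lean on these libraries where they do the work, as an engineer would, in place of code of your own. Each camera call takes 0.05 s, during which the arm holds its last target. There are 200 camera calls.

TASK

Lock the scanning stage in the white housing: draw the locking bar out of its grey garage by the pin end, put it down on the bench, and take it again by its black grip. Set its pin gently on the cover plate inside the housing's mouth near the left-hand end (left as seen facing the mouth) and slide it to the right, keeping it on the plate, until it drops into the hidden socket. Push it fully home so that the bar lies flat on the plate, let go, and leave the other things on the bench where they are.

Things in the scene. Friction and masses are not known exactly. Their poses are not given: they have to be found in the camera images.
- bar: Locking bar, 0.2-0.35 kg, 190 mm long along x. Steel flat x -35 to +95, 24 wide, z 14 to 24 mm; at the +x end a round pin 12 across (axis x = +80, tapered tip) hangs down 14 mm to z = 0; at the -x end a black block grip x -95 to -35, 30 wide, z 0 to 38 mm. Origin mid-length, level with pin tip and grip underside; z up. Lies level on pin and grip.
- bar_pin (a point): Centre of the flat tip of the bar's pin (bar x = +80 mm, z = 0).
- bar_grip (a point): Inside the bar's black grip, mid-length, mid-width, 22 mm above its underside (bar x = -65 mm). The bench in front of and between garage and housing is clear for putting the bar down.
- garage: Grey tool garage fixed to the bench, 90 mm long (x), 84 wide, 125 tall; origin on the bench under its centre. Tunnel at bench level, 64 mm wide, 62 high, open only at its -x face (x = -45; back wall x = 37). At the start the bar lies in it grip first, the last 115 mm or so (pin end) standing out; draw it straight out 90 mm before lifting or turning it.
- housing: White housing fixed to the bench, 260 wide (y), 190 deep (x), 150 mm tall, black camera base on top. Origin on the bench under the middle of its front face; x points in, y left as seen facing the mouth. Mouth y -119 to +119, from the cover plate's top (z = 15) to a lintel (z = 78, solid above, flush with x = 0). Plate: flat aluminium floor from x = -12 (sticks out) to 180 mm.
- search_start (a point): On the cover plate's top, inside the housing near the left end (housing x = 85, y = 55, z = 15 mm): set the pin down here (y over 45 will do) and slide it towards -y. Over the middle (y within 42) the pin must not rise more than 10 mm off the plate. Keep the bar's force on plate and housing under 40 N.
- search_line (a point): On the plate's top at the middle of the line where the socket lies (housing x = 85, y = 0, z = 15 mm). The hidden socket: a hole 28 mm long (x) by 18 wide (y), 15 deep down to the bench, centre on x = 85 and at an unknown y from -30 to +30, different each time; flat elsewhere. Home: the flat lies on the plate, pin tip 1 mm above the bench, grip outside the mouth on the bench.
- post_holder: a bystander: black optical post holder, 75 mm tall, round foot 58 mm across; origin under its centre
- lens_mount: a bystander: black ring lens mount (ring 50 mm across, its top 85 mm above the bench) on a 50 mm square foot; origin under its centre
- lens_tube: a bystander: plain black lens tube standing on end, 36 mm across, 75 mm tall; origin under its centre
- driver: a bystander: screwdriver lying on the bench, 170 mm long; x along its length
- mirror_cube: a bystander: 40 mm aluminium beam-splitter cube; origin under its centre
- chip_tray: a bystander: black divided tray 140 x 100 x 22 mm; origin under its centre
- wipe_jar: a bystander: white screw-top jar, 60 mm across, 90 mm tall; origin under its centre
Not all that is in view belongs to the job. Of the things that look like the garage, the smallest one is meant.

How it is judged:
By the outcome, as a careful person would: the job done as asked, in the order asked, and still so for the second after the job is handed in, with the robot touching nothing.
It also fails if it takes over 72 s, if anything falls off the work surface, if the arm or the gripper's body presses on something with over 40 N, if the wrist force passes 120 N, or if a joint passes its speed limit or range.

## Working session

There is one attempt and no reset: what is moved stays moved. The work goes in short steps, Python scripts to look and compute and a tool call to move; the robot and the scene stay as the last step left them, time stands still between calls to the robot, and variables do not carry over. Pictures are saved under pics/ and viewed, at most 10 in all, crops included, and the job is handed in when it is done.

Besides the shell and the picture viewer there is one more tool, called after ">>>" as name(argument=value, ...) on one line, values as JSON. apply_moves: Moves the arm, as the interface text tells. Its arguments: {"type":"object","properties":{"targets":{"type":"array","items":{"type":"object","properties":{"dp":{"type":"array","items":{"type":"number"}},"yaw":{"type":"number"}}}},"grip":{"type":"number"},"squeeze":{"type":"number"}},"required":["targets"]}

```bash
mkdir -p pics
cat > h.py <<'E'
import numpy as np, cv2
from plant import get_state, cams, r
from scipy.spatial.transform import Rotation as Ro
def cap(n):
    s=get_state(); c=cams.capture(n)
    if n=='wrist':
        T=np.eye(4);T[:3,:3]=Ro.from_euler('xyz',s['eef_rot'],degrees=True).as_matrix();T[:3,3]=s['tcp_pos']
        M=T@np.array(c['T_tool_cam'])
    else:
        M=np.eye(4);R=np.array(c['R']);M[:3,:3]=R.T;M[:3,3]=-R.T@np.array(c['t'])
    c['M']=M; return c
def ray(c,uv):
    uv=np.atleast_2d(np.array(uv,float))
    K=np.array([[c['fx'],0,c['cx']],[0,c['fy'],c['cy']],[0,0,1]])
    n=cv2.undistortPoints(uv[:,None],K,np.array([c['k1'],0,0,0.]))[:,0]
    return np.c_[n,np.ones(len(n))]
def plane(c,uv,z):
    d=ray(c,uv)@c['M'][:3,:3].T; o=c['M'][:3,3]
    return o+d*((z-o[2])/d[:,2])[:,None]
def cloud(c):
    v,u=np.mgrid[0:480,0:640]; d=ray(c,np.c_[u.ravel(),v.ravel()])*c['range_z'].reshape(-1,1)
    return (d@c['M'][:3,:3].T+c['M'][:3,3]).reshape(480,640,3)
def save(n,im): cv2.imwrite('pics/'+n,cv2.cvtColor(im,cv2.COLOR_RGB2BGR))
E
python3 - <<'E'
from h import *
import pickle
print(get_state())
for n in ['scene','top']:
    c=cap(n); pickle.dump(c,open(n+'.pkl','wb')); save(n+'.png',c['image']); print(n,c['M'].round(3).tolist(),c['fx'],c['k1'])
E
```

```text
{'time_s': 0.0, 'joints': array([ 8.47481897e+01,  2.05914879e+01,  6.33516970e-01, -2.02663236e-02,
       -7.01344844e+01, -1.65064161e+01]), 'qd': array([ 0.09340697, -0.05165987,  0.00957826,  0.02614687, -0.07270417,
       -0.02348746]), 'joint_torque': array([-8.58264157e-04, -5.82719421e+01,  2.93044227e+01,  6.99798077e+00,
        6.82516897e-03, -1.62788510e-04]), 'tcp_pos': array([0.25007537, 0.62648408, 0.24761964]), 'eef_rot': array([ 1.79905942e+02, -8.00483531e-03, -2.17651220e+01]), 'contact_force': array([-0.42116032,  0.53878713, -0.49090268]), 'moment': array([-0.01962245, -0.01259317, -0.01203616]), 'gripper_force': 0.0, 'gripper_width': 0.08762025229839007}
scene [[-0.31, 0.897, -0.316, 0.868], [0.951, 0.292, -0.104, 0.117], [-0.001, -0.333, -0.943, 1.162], [0.0, 0.0, 0.0, 1.0]] 473.35253112891587 0.04148095567161542
top [[0.018, -0.982, 0.186, 0.259], [-1.0, -0.02, -0.008, -0.009], [0.011, -0.186, -0.983, 1.345], [0.0, 0.0, 0.0, 1.0]] 456.8689274395205 0.029730802015607835
```

View pics/top.png

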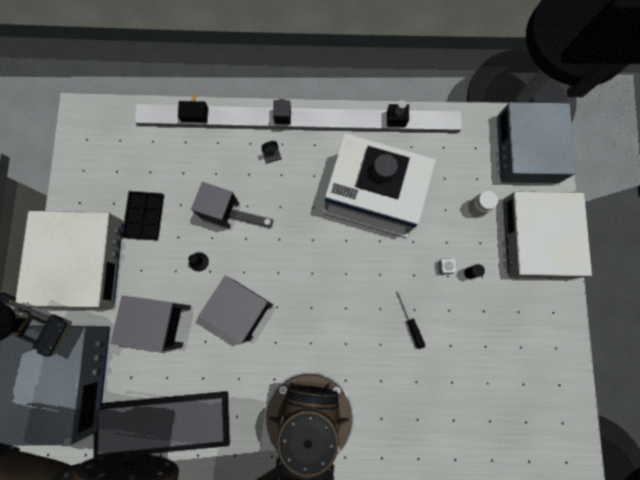

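View pics/scene.png

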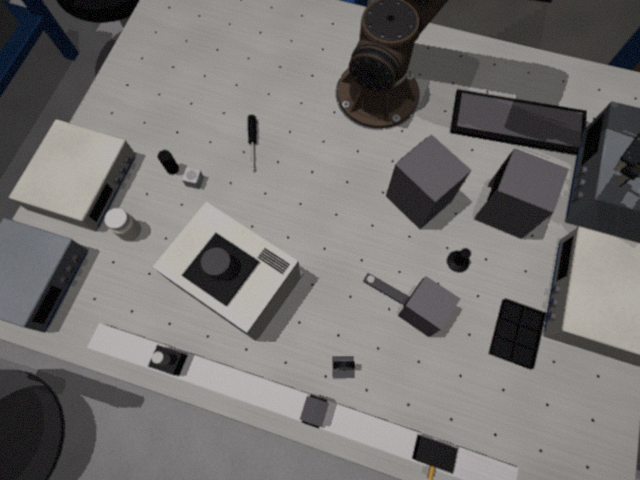

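Top view: there are three garage-like grey boxes, at (150,322), (235,310) and (214,205). The one at (214,205) is the smallest and the bar stands out of it, with the pin end at about (268,222), so that is the one meant. The housing is at (380,185), with its mouth facing the robot. I'll measure both and confirm with a crop.

```bash
cat > m.py <<'E'
from h import *
import pickle
def rect(P,m,name,img):
    m=cv2.morphologyEx(m.astype(np.uint8),cv2.MORPH_OPEN,np.ones((3,3)))
    n,l,st,ce=cv2.connectedComponentsWithStats(m)
    for i in range(1,n):
        if st[i,4]<60: continue
        q=P[l==i][:,:2]; (c,s,a)=cv2.minAreaRect((q*1000).astype(np.float32))
        print(name,'px',ce[i].round(),'rect c',np.round(c,1),'size',np.round(s,1),'ang',round(a,1),'z',np.median(P[l==i][:,2]).round(4))
for n in ['scene','top']:
    c=pickle.load(open(n+'.pkl','rb')); P=cloud(c); x,y,z=P[...,0],P[...,1],P[...,2]
    V=c['range_z']>0
    reg=V&(x>.2)&(x<.95)&(y>-.6)&(y<.6)
    rect(P,reg&(abs(z-.125)<.012),n+' z125',c['image'])
    rect(P,reg&(abs(z-.15)<.010)&(y<.15),n+' z150',c['image'])
    rect(P,reg&(abs(z-.024)<.008)&(y>.0)&(y<.35),n+' z24',c['image'])
c=pickle.load(open('top.pkl','rb')); im=c['image']
save('crop.png',np.vstack([cv2.resize(im[170:250,180:300],(720,480),interpolation=3)]))
E
python3 m.py
```

```text
scene z125 px [411. 193.] rect c [341.7 168.9] size [125.4   4.1] ang 59.4 z 0.1252
scene z125 px [592. 200.] rect c [225.5 576.6] size [46.2 21.4] ang 33.6 z 0.1265
scene z125 px [515. 211.] rect c [310.5 415.1] size [129.   10.1] ang 80.4 z 0.125
scene z125 px [432. 302.] rect c [583.2 280.5] size [91.7 85.1] ang 71.7 z 0.1261
scene z125 px [158. 358.] rect c [ 880.4 -245.3] size [22.3 22.9] ang 70.7 z 0.1244
scene z150 px [228. 265.] rect c [ 649.3 -180.7] size [263.  190.6] ang 74.4 z 0.1502
scene z24 px [385. 289.] rect c [558.3 180.6] size [115.6  25.2] ang 76.7 z 0.0249
scene z24 px [287. 401.] rect c [879.4  38.1] size [60.9 76.3] ang 0.6 z 0.0256
scene z24 px [370. 431.] rect c [880.1 231.7] size [ 61.  205.9] ang 0.6 z 0.0258
top z125 px [402. 104.] rect c [ 877.1 -251.1] size [22.3 23.9] ang 80.6 z 0.1242
top z125 px [212. 200.] rect c [581.  277.1] size [92.6 85.3] ang 72.4 z 0.1246
top z125 px [ 89. 333.] rect c [219.  569.3] size [37.9  5.4] ang 5.5 z 0.1241
top z150 px [380. 181.] rect c [ 647.5 -183.9] size [262.3 193.1] ang 74.0 z 0.1497
top z24 px [257. 117.] rect c [877.3 175.2] size [ 64.7 347.2] ang 0.3 z 0.0242
top z24 px [251. 217.] rect c [557.5 182.8] size [127.6  24.9] ang 76.6 z 0.0237
```

View pics/crop.png

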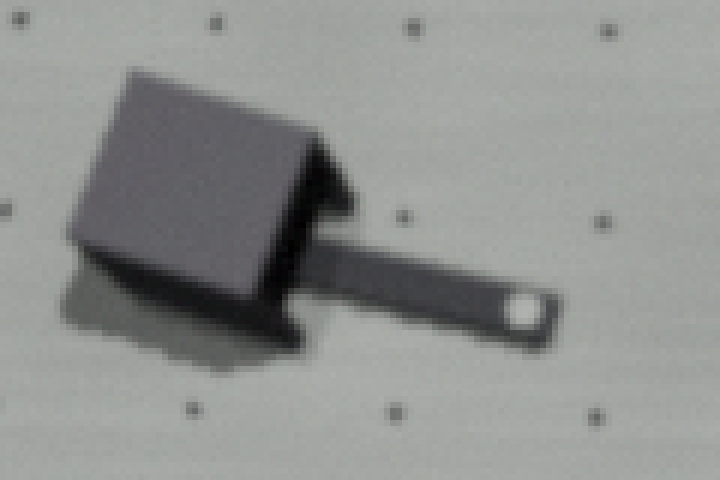

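The crop shows the small garage with the dark flat bar standing out towards the lower right. The white pin mark is at crop (524,312), which is about (267,222) in the full image. This confirms the target.

Run:
```python
from h import *
import pickle
for n in ['scene','top']:
    c=pickle.load(open(n+'.pkl','rb')); P=cloud(c); x,y,z=P[...,0],P[...,1],P[...,2]
    hsv=cv2.cvtColor(c['image'],cv2.COLOR_RGB2GRAY)
    m=(abs(z-.024)<.012)&(x>.52)&(x<.58)&(y>.11)&(y<.17)
    b=m&(hsv>150); v,u=np.nonzero(b); print(n,'dot',u.mean(),v.mean(),plane(c,[u.mean(),v.mean()],.024).round(4))
    for a in [(.2,.42,.3,.5),(.25,.45,.08,.28)]:
        q=(x>a[0])&(x<a[1])&(y>a[2])&(y<a[3]); print(a,np.percentile(z[q],[90,99]).round(3))
c=cap('wrist'); print(np.array(c['T_tool_cam']).round(3).tolist())
```

```text
scene dot 370.39130434782606 278.4782608695652 [[0.5462 0.1386 0.024 ]]
(0.2, 0.42, 0.3, 0.5) [0.181 0.184]
(0.25, 0.45, 0.08, 0.28) [0.181 0.184]
top dot 267.05 221.1 [[0.5467 0.134  0.024 ]]
(0.2, 0.42, 0.3, 0.5) [0.18  0.183]
(0.25, 0.45, 0.08, 0.28) [0.18  0.183]
[[0.0, -0.968, -0.249, 0.067], [1.0, 0.0, -0.001, -0.0], [0.001, -0.249, 0.968, -0.138], [0.0, 0.0, 0.0, 1.0]]
```

Run:
```python
from h import *
import pickle
for n in ['scene','top']:
    c=pickle.load(open(n+'.pkl','rb')); P=cloud(c); x,y,z=P[...,0],P[...,1],P[...,2]
    for a in [(.2,.45,.3,.52),(.2,.48,.02,.29)]:
        q=(x>a[0])&(x<a[1])&(y>a[2])&(y<a[3])&(abs(z-.18)<.01)
        R=cv2.minAreaRect((P[q][:,:2]*1000).astype(np.float32)); print(n,np.round(R[0]),np.round(R[1]),round(R[2]),np.round(cv2.boxPoints(R)).tolist())
    for nm,a in dict(driver=(.25,.5,-.35,-.1),smalls=(.38,.55,-.5,-.25),jar=(.5,.7,-.6,-.4)).items():
        q=(x>a[0])&(x<a[1])&(y>a[2])&(y<a[3])&(z>.012)&(z<.1)
        p=P[q]; print(nm,p.min(0).round(3),p.max(0).round(3))
```

```text
scene [252. 421.] [134. 120.] 83 [[185.0, 362.0], [303.0, 347.0], [320.0, 480.0], [202.0, 495.0]]
scene [288. 197.] [135. 126.] 59 [[199.0, 172.0], [307.0, 107.0], [377.0, 223.0], [269.0, 288.0]]
driver [ 0.25  -0.299  0.012] [ 0.353 -0.246  0.032]
smalls [ 0.392 -0.479  0.012] [ 0.45  -0.365  0.081]
jar [ 0.5   -0.6    0.012] [ 0.7   -0.461  0.095]
top [250. 417.] [136. 115.] 83 [[185.0, 356.0], [299.0, 342.0], [315.0, 477.0], [201.0, 491.0]]
top [286. 194.] [133. 122.] 60 [[200.0, 167.0], [306.0, 106.0], [372.0, 221.0], [266.0, 282.0]]
driver [ 0.251 -0.304  0.012] [ 0.349 -0.252  0.03 ]
smalls [ 0.389 -0.483  0.012] [ 0.543 -0.251  0.1  ]
jar [ 0.5   -0.6    0.012] [ 0.7   -0.467  0.097]
```

>>> apply_moves(targets=[{"dp": [0,0,0.04],"yaw": 0},{"dp": [0,0,0.08],"yaw": 0},{"dp": [0.3,-0.476,0.08],"yaw": -81.6},{"dp": [0.3,-0.476,0.08],"yaw": -81.6},{"dp": [0.3,-0.476,0.08],"yaw": -81.6},{"dp": [0.3,-0.476,0.08],"yaw": -81.6},{"dp": [0.3,-0.476,0.08],"yaw": -81.6},{"dp": [0.3,-0.476,0.08],"yaw": -81.6},{"dp": [0.3,-0.476,0.08],"yaw": -81.6},{"dp": [0.3,-0.476,0.08],"yaw": -81.6},{"dp": [0.3,-0.476,0.08],"yaw": -81.6},{"dp": [0.3,-0.476,0.08],"yaw": -81.6},{"dp": [0.3,-0.476,0.08],"yaw": -81.6},{"dp": [0.3,-0.476,0.08],"yaw": -81.6},{"dp": [0.3,-0.476,0.08],"yaw": -81.6},{"dp": [0.3,-0.476,0.08],"yaw": -81.6},{"dp": [0.3,-0.476,0.04],"yaw": -81.6},{"dp": [0.3,-0.476,0.0],"yaw": -81.6},{"dp": [0.3,-0.476,-0.04],"yaw": -81.6},{"dp": [0.3,-0.476,-0.04],"yaw": -81.6}], grip=-1)

```text
time_s: 1.82
tcp_pos: [0.5459, 0.1486, 0.2007]
eef_rot: [179.4, -0.4, -103.5]
contact_force: [-2.0, -0.4, -1.7]
gripper_width: 0.0876
gripper_force: 0.0
```

```bash
cat > w.py <<'E'
from h import *
import sys
c=cap('wrist'); save(sys.argv[1],c['image']); s=get_state(); print(s['tcp_pos'].round(4),s['eef_rot'].round(2),s['joints'].round(1))
P=cloud(c); z=P[...,2]; x,y=P[...,0],P[...,1]
m=((abs(z-.024)<.006)&(c['range_z']>0)&(x>.35)&(x<.65)&(y>-.05)&(y<.25)).astype(np.uint8)
m=cv2.morphologyEx(m,cv2.MORPH_OPEN,np.ones((5,5)))
n,l,st,ce=cv2.connectedComponentsWithStats(m)
g=cv2.cvtColor(c['image'],cv2.COLOR_RGB2GRAY)
for i in range(1,n):
    if st[i,4]<500: continue
    v,u=np.nonzero(l==i); q=plane(c,np.c_[u,v],.024)[:,:2]; R=cv2.minAreaRect((q*1000).astype(np.float32)); print(np.round(R[0],1),np.round(R[1],1),round(R[2],1))
    d=(l==i)&(g>150); v,u=np.nonzero(d)
    if len(v)>20: print('dot',len(v),u.mean(),v.mean(),plane(c,[u.mean(),v.mean()],.024).round(4))
E
python3 w.py w1.png
```

```text
[0.548  0.1494 0.2051] [ 179.65   -0.33 -103.4 ] [ 35.   12.7 -16.3  -0.  -61.5 -48.3]
[558.1 176.1] [79.5 23.2] 76.7
dot 108 311.9074074074074 218.75 [[0.5494 0.141  0.024 ]]
```

View pics/w1.png

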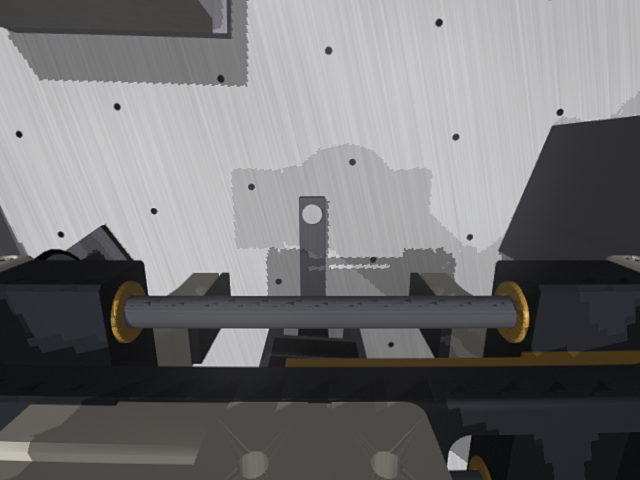

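The bar lies along column 312 between the open fingers, with the pin mark at (312,214). It is centred to within 2 mm, so I'll descend and grip.

>>> apply_moves(targets=[{"dp": [0.002,0.003,-0.04],"yaw": 0},{"dp": [0.002,0.003,-0.08],"yaw": 0},{"dp": [0.002,0.003,-0.12],"yaw": 0},{"dp": [0.002,0.003,-0.15],"yaw": 0},{"dp": [0.002,0.003,-0.17],"yaw": 0},{"dp": [0.002,0.003,-0.18],"yaw": 0},{"dp": [0.002,0.003,-0.18],"yaw": 0},{"dp": [0.002,0.003,-0.18],"yaw": 0}])

```text
time_s: 2.53
tcp_pos: [0.5538, 0.1548, 0.0304]
eef_rot: [-179.9, 0.1, -103.3]
contact_force: [0.3, -0.2, 0.3]
gripper_width: 0.0877
gripper_force: 0.0
```

>>> apply_moves(targets=[{"dp": [0,0,0],"yaw": 0},{"dp": [0,0,0],"yaw": 0},{"dp": [0,0,0],"yaw": 0},{"dp": [0,0,0],"yaw": 0},{"dp": [0,0,0],"yaw": 0},{"dp": [0,0,0],"yaw": 0},{"dp": [0,0,0],"yaw": 0},{"dp": [0,0,0],"yaw": 0}], grip=1, squeeze=45)

```text
time_s: 3.2
tcp_pos: [0.5522, 0.1538, 0.0285]
eef_rot: [180.0, -0.0, -103.4]
contact_force: [-0.2, 0.3, -0.1]
gripper_width: 0.0396
gripper_force: 0.0
```

>>> apply_moves(targets=[{"dp": [0,0,0],"yaw": 0},{"dp": [0,0,0],"yaw": 0},{"dp": [0,0,0],"yaw": 0},{"dp": [0,0,0],"yaw": 0},{"dp": [0,0,0],"yaw": 0},{"dp": [0,0,0],"yaw": 0}])

```text
time_s: 3.7
tcp_pos: [0.5522, 0.1539, 0.0285]
eef_rot: [180.0, -0.0, -103.4]
contact_force: [0.6, -0.2, -0.7]
gripper_width: 0.0236
gripper_force: 45.0
```

>>> apply_moves(targets=[{"dp": [-0.0012,-0.0049,0],"yaw": 0},{"dp": [-0.0035,-0.0146,0],"yaw": 0},{"dp": [-0.006,-0.025,0.0],"yaw": 0},{"dp": [-0.0085,-0.0357,0.0],"yaw": 0},{"dp": [-0.011,-0.0464,0.0],"yaw": 0},{"dp": [-0.0136,-0.057,0],"yaw": 0},{"dp": [-0.0162,-0.0678,0],"yaw": 0},{"dp": [-0.0187,-0.0785,0],"yaw": 0},{"dp": [-0.0213,-0.0892,0],"yaw": 0},{"dp": [-0.0238,-0.1,0],"yaw": 0},{"dp": [-0.0255,-0.107,0],"yaw": 0},{"dp": [-0.0255,-0.107,0],"yaw": 0},{"dp": [-0.0255,-0.107,0],"yaw": 0},{"dp": [-0.0255,-0.107,0],"yaw": 0}])

```text
time_s: 4.87
tcp_pos: [0.5268, 0.0469, 0.0286]
eef_rot: [180.0, -0.0, -103.4]
contact_force: [-1.0, -1.3, -1.4]
gripper_width: 0.0235
gripper_force: 45.0
```

>>> apply_moves(targets=[{"dp": [0,0,0.01],"yaw": 0},{"dp": [0,0,0.025],"yaw": 0},{"dp": [0,0,0.03],"yaw": 3},{"dp": [0.001,0,0.03],"yaw": 9},{"dp": [0.002,0,0.03],"yaw": 15},{"dp": [0.003,0,0.03],"yaw": 21},{"dp": [0.004,0,0.03],"yaw": 27},{"dp": [0.005,-0.001,0.03],"yaw": 33},{"dp": [0.006,-0.001,0.03],"yaw": 39},{"dp": [0.007,-0.001,0.03],"yaw": 45},{"dp": [0.008,-0.001,0.03],"yaw": 51},{"dp": [0.009,-0.001,0.03],"yaw": 57},{"dp": [0.01,-0.002,0.03],"yaw": 63},{"dp": [0.011,-0.002,0.03],"yaw": 69},{"dp": [0.012,-0.002,0.03],"yaw": 75},{"dp": [0.013,-0.002,0.03],"yaw": 81},{"dp": [0.013,-0.002,0.03],"yaw": 85},{"dp": [0.013,-0.002,0.03],"yaw": 87.6},{"dp": [0.013,-0.002,0.03],"yaw": 87.6},{"dp": [0.013,-0.002,0.03],"yaw": 87.6}])

```text
time_s: 6.53
tcp_pos: [0.54, 0.0454, 0.059]
eef_rot: [-180.0, -0.0, -15.8]
contact_force: [-0.3, 0.1, -1.8]
gripper_width: 0.0234
gripper_force: 45.0
```

Run:
```python
from h import *
c=cap('scene'); save('s2.png',cv2.resize(c['image'][130:330,200:460],(780,600)))
s=get_state(); print(s['tcp_pos'],s['eef_rot'],s['contact_force'],s['moment'])
```

```text
[0.53995053 0.04528048 0.05894327] [-1.79982445e+02 -2.14040459e-02 -1.58312214e+01] [-0.34562634  0.07685825 -1.67215529] [-0.14148161 -0.21796024 -0.06408821]
```

View pics/s2.png

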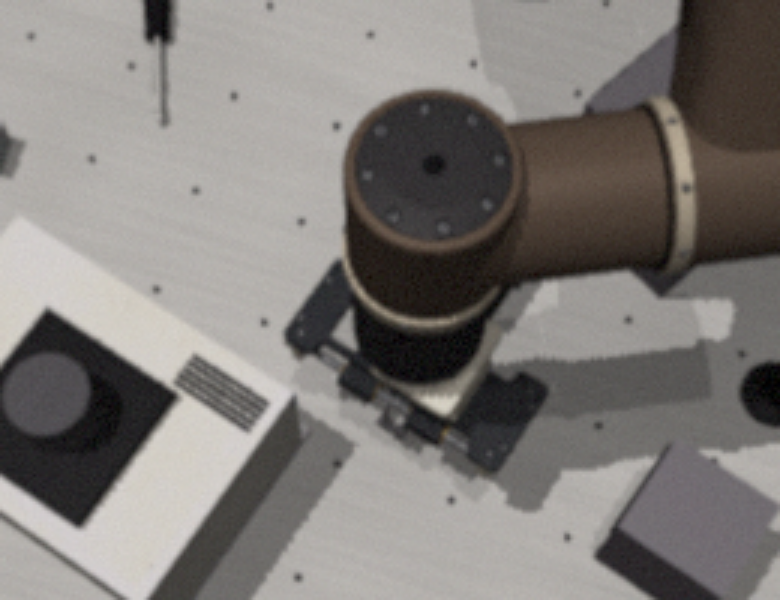

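The picture shows the gripper in front of the housing at its left corner, clear of both garages. The bar is hidden beneath the gripper. I'll lower it and let go.

>>> apply_moves(targets=[{"dp": [0,0,-0.008],"yaw": 0},{"dp": [0,0,-0.016],"yaw": 0},{"dp": [0,0,-0.022],"yaw": 0},{"dp": [0,0,-0.026],"yaw": 0},{"dp": [0,0,-0.028],"yaw": 0},{"dp": [0,0,-0.029],"yaw": 0},{"dp": [0,0,-0.029],"yaw": 0}])

```text
time_s: 7.17
tcp_pos: [0.5395, 0.0448, 0.0292]
eef_rot: [180.0, 0.0, -15.8]
contact_force: [-0.7, -1.3, -1.3]
gripper_width: 0.0235
gripper_force: 45.0
```

>>> apply_moves(targets=[{"dp": [0,0,0],"yaw": 0},{"dp": [0,0,0],"yaw": 0},{"dp": [0,0,0],"yaw": 0},{"dp": [0,0,0],"yaw": 0},{"dp": [0,0,0],"yaw": 0},{"dp": [0,0,0],"yaw": 0},{"dp": [0,0,0],"yaw": 0}], grip=0)

```text
time_s: 7.75
tcp_pos: [0.5398, 0.0449, 0.0297]
eef_rot: [-180.0, -0.0, -15.8]
contact_force: [0.6, -0.7, -0.3]
gripper_width: 0.0439
gripper_force: 0.0
```

>>> apply_moves(targets=[{"dp": [0,0,0.01],"yaw": 0},{"dp": [0,0,0.04],"yaw": 0},{"dp": [0,0,0.08],"yaw": 0},{"dp": [0,0,0.12],"yaw": 0},{"dp": [0,0,0.16],"yaw": 0},{"dp": [-0.015,0.004,0.17],"yaw": -7},{"dp": [-0.03,0.008,0.17],"yaw": -14},{"dp": [-0.045,0.012,0.17],"yaw": -21},{"dp": [-0.06,0.016,0.17],"yaw": -28},{"dp": [-0.075,0.02,0.17],"yaw": -35},{"dp": [-0.09,0.024,0.17],"yaw": -42},{"dp": [-0.1,0.028,0.17],"yaw": -49},{"dp": [-0.11,0.03,0.17],"yaw": -56},{"dp": [-0.115,0.032,0.17],"yaw": -63},{"dp": [-0.12,0.034,0.17],"yaw": -70},{"dp": [-0.125,0.035,0.17],"yaw": -77},{"dp": [-0.125,0.035,0.17],"yaw": -84},{"dp": [-0.125,0.035,0.17],"yaw": -91},{"dp": [-0.125,0.035,0.17],"yaw": -98},{"dp": [-0.125,0.035,0.17],"yaw": -105}])

```text
time_s: 9.42
tcp_pos: [0.4146, 0.0798, 0.2004]
eef_rot: [-180.0, 0.0, -121.1]
contact_force: [0.5, 0.0, -0.8]
gripper_width: 0.0441
gripper_force: 0.0
```

>>> apply_moves(targets=[{"dp": [0,0,0],"yaw": -7},{"dp": [0,0,0],"yaw": -14},{"dp": [0,0,0],"yaw": -21},{"dp": [0,0,0],"yaw": -28},{"dp": [0,0,0],"yaw": -35},{"dp": [0,0,0],"yaw": -42},{"dp": [0,0,0],"yaw": -49},{"dp": [0,0,0],"yaw": -56},{"dp": [0,0,0],"yaw": -63},{"dp": [0,0,0],"yaw": -70},{"dp": [0,0,0],"yaw": -75},{"dp": [0,0,0],"yaw": -75},{"dp": [0,0,0],"yaw": -75}], grip=-1)

```text
time_s: 10.5
tcp_pos: [0.4147, 0.0798, 0.2001]
eef_rot: [180.0, 0.0, 164.4]
contact_force: [-0.0, 0.6, 0.2]
gripper_width: 0.0881
gripper_force: 0.0
```

```bash
python3 w.py w2.png
python3 - <<'E'
from h import *
for n in ['scene','top']:
    c=cap(n); P=cloud(c); x,y,z=P[...,0],P[...,1],P[...,2]
    m=(abs(z-.024)<.006)&(c['range_z']>0)&(x>.35)&(x<.62)&(y>-.02)&(y<.15)
    m=cv2.morphologyEx(m.astype(np.uint8),cv2.MORPH_OPEN,np.ones((3,3)))
    v,u=np.nonzero(m); print(n,len(v))
    if len(v)>10:
        q=plane(c,np.c_[u,v],.024)[:,:2]; R=cv2.minAreaRect((q*1000).astype(np.float32)); print(np.round(R[0],1),np.round(R[1],1),round(R[2],1))
E
```

```text
[0.4147 0.0799 0.2   ] [1.7997e+02 2.0000e-02 1.6443e+02] [  37.9   -1.7  -33.5    0.   -58.2 -143.5]
[467.3  65.2] [23.4 32. ] 74.4
[534.4  46.9] [23.6 33.3] 74.4
scene 456
[508.9  57.1] [ 24.9 132.4] 74.0
top 143
[539.2  43.6] [23.6 64.9] 74.7
```

View pics/w2.png

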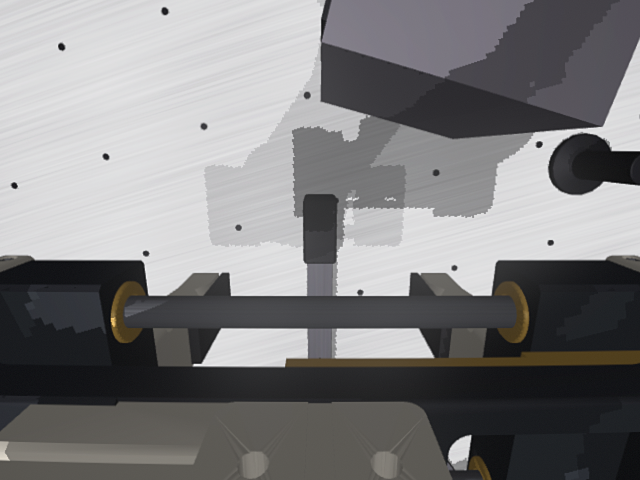

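The wrist view shows the black grip at columns 303-337 and rows 195-263, centred between the fingers. The bar lies flat. I'll check how far along the bar the grip lies.

Run:
```python
from h import *
c=cap('wrist'); P=cloud(c); z=P[...,2]
u0=np.array([.962,-.272])
col=c['image'][180:300,320].mean(1); print(col[::4].round())
for v in range(190,300,6): print(v,P[v,320].round(4), (P[v,320,:2]-[.4147,.0799])@u0)
```

```text
[117. 119. 122. 124.  48.  50.  52.  53.  54.  53.  54.  54.  52.  66.
  65.  65.  66.  65.  65.  66.  71. 100. 117. 117. 116. 116. 115. 114.
 114.  62.]
190 [0.3865 0.0887 0.0025] -0.02951884912217469
196 [0.3506 0.0977 0.3379] -0.0665398206902289
202 [0.3926 0.0869 0.0393] -0.02320037517771579
208 [0.3977 0.0854 0.039 ] -0.017904283449843114
214 [0.4026 0.0841 0.04  ] -0.01277571555202049
220 [0.4077 0.0826 0.0402] -0.007491203647727411
226 [0.4127 0.0812 0.041 ] -0.0022806697634895944
232 [0.4184 0.0796 0.0387] 0.0036734676286341635
238 [0.4235 0.0782 0.0398] 0.008874828168729193
244 [0.4287 0.0768 0.04  ] 0.014356010389316005
250 [0.4344 0.0752 0.0388] 0.02027826004461696
256 [0.4393 0.0738 0.0409] 0.025268954461388028
262 [0.4454 0.0721 0.0387] 0.03165740545028992
268 [0.4552 0.0694 0.026 ] 0.04182497162440353
274 [0.4611 0.0678 0.0258] 0.047936215410783814
280 [0.4673 0.066  0.025 ] 0.05437637209356252
286 [0.4728 0.0645 0.0263] 0.06005500691380864
292 [0.4788 0.0628 0.0262] 0.06631800639882804
298 [0.3841 0.0886 0.2601] -0.03181615990404246
```

>>> apply_moves(targets=[{"dp": [0.002,0,-0.04],"yaw": 0},{"dp": [0.002,0,-0.08],"yaw": 0},{"dp": [0.002,0,-0.12],"yaw": 0},{"dp": [0.002,0,-0.15],"yaw": 0},{"dp": [0.002,0,-0.168],"yaw": 0},{"dp": [0.002,0,-0.174],"yaw": 0},{"dp": [0.002,0,-0.174],"yaw": 0},{"dp": [0.002,0,-0.174],"yaw": 0}])

```text
time_s: 11.37
tcp_pos: [0.4172, 0.0801, 0.0261]
eef_rot: [-180.0, 0.0, 164.3]
contact_force: [0.0, 0.1, 1.0]
gripper_width: 0.0879
gripper_force: 0.0
```

>>> apply_moves(targets=[{"dp": [0,0,0],"yaw": 0},{"dp": [0,0,0],"yaw": 0},{"dp": [0,0,0],"yaw": 0},{"dp": [0,0,0],"yaw": 0},{"dp": [0,0,0],"yaw": 0},{"dp": [0,0,0],"yaw": 0},{"dp": [0,0,0],"yaw": 0},{"dp": [0,0,0],"yaw": 0},{"dp": [0,0,0],"yaw": 0},{"dp": [0,0,0],"yaw": 0},{"dp": [0,0,0],"yaw": 0},{"dp": [0,0,0],"yaw": 0},{"dp": [0,0,0],"yaw": 0}], grip=1, squeeze=50)

```text
time_s: 12.45
tcp_pos: [0.4167, 0.0798, 0.0255]
eef_rot: [-180.0, -0.0, 164.2]
contact_force: [-0.2, -0.5, -0.4]
gripper_width: 0.0295
gripper_force: 50.0
```

Run:
```python
from h import *
import pickle
print({k:v for k,v in get_state().items() if k in('tcp_pos','eef_rot','gripper_width','contact_force')})
# housing front from z150 edges with both views, and bar far end now
for n in ['scene','top']:
    c=cap(n); P=cloud(c); x,y,z=P[...,0],P[...,1],P[...,2]; V=c['range_z']>0
    for zz,a in ((.15,(.5,.85,-.4,.05)),(.024,(.46,.6,0,.1))):
        m=V&(abs(z-zz)<.008)&(x>a[0])&(x<a[1])&(y>a[2])&(y<a[3])
        if zz>.1: g=cv2.cvtColor(c['image'],cv2.COLOR_RGB2GRAY); 
        m=cv2.morphologyEx(m.astype(np.uint8),cv2.MORPH_OPEN,np.ones((3,3)))
        v,u=np.nonzero(m); 
        if len(v)<20: continue
        q=plane(c,np.c_[u,v],zz)[:,:2]; R=cv2.minAreaRect((q*1000).astype(np.float32)); print(n,zz,np.round(R[0],1),np.round(R[1],1),round(R[2],1),np.round(cv2.boxPoints(R)).tolist())
```

```text
{'tcp_pos': array([0.41670009, 0.07984153, 0.02551706]), 'eef_rot': array([-1.79992730e+02, -5.77793849e-03,  1.64239769e+02]), 'contact_force': array([-0.24469117, -0.49301232, -0.42269099]), 'gripper_width': 0.02954842236173335}
scene 0.15 [ 649.8 -179.8] [263.  190.6] 74.3 [[522.0, -281.0], [706.0, -332.0], [777.0, -79.0], [594.0, -27.0]]
scene 0.024 [516.8  55.4] [ 24.9 119.3] 74.2 [[456.0, 60.0], [571.0, 27.0], [578.0, 51.0], [463.0, 84.0]]
top 0.15 [ 646.  -183.9] [261.8 193.8] 74.4 [[517.0, -284.0], [704.0, -336.0], [775.0, -84.0], [588.0, -32.0]]
top 0.024 [536.2  44.8] [23.8 71.4] 74.4 [[499.0, 43.0], [567.0, 24.0], [574.0, 47.0], [505.0, 66.0]]
```

>>> apply_moves(targets=[{"dp": [0,0,0.005],"yaw": 0},{"dp": [0,0,0.015],"yaw": 0},{"dp": [0,0,0.025],"yaw": 0},{"dp": [0.005,-0.001,0.027],"yaw": 0},{"dp": [0.012,-0.004,0.027],"yaw": 0},{"dp": [0.015,-0.012,0.027],"yaw": 0},{"dp": [0.013,-0.02,0.027],"yaw": 0},{"dp": [0.009,-0.034,0.027],"yaw": 0},{"dp": [0.005,-0.048,0.027],"yaw": 0},{"dp": [0.001,-0.062,0.027],"yaw": 0},{"dp": [-0.003,-0.076,0.027],"yaw": 0},{"dp": [-0.007,-0.09,0.027],"yaw": 0},{"dp": [-0.01,-0.101,0.027],"yaw": 0},{"dp": [-0.01,-0.101,0.027],"yaw": 0},{"dp": [-0.01,-0.101,0.027],"yaw": 0},{"dp": [-0.01,-0.101,0.027],"yaw": 0}])

```text
time_s: 13.88
tcp_pos: [0.4068, -0.0213, 0.0525]
eef_rot: [180.0, 0.0, 164.2]
contact_force: [0.3, -0.6, -1.7]
gripper_width: 0.0298
gripper_force: 50.0
```

Run:
```python
from h import *
s=get_state();print({k:np.round(v,4) for k,v in s.items()})
c=cap('scene'); save('s3.png',cv2.resize(c['image'][130:330,150:410],(780,600)))
u0=np.array([.9625,-.2713]);P=cloud(c); x,y,z=P[...,0],P[...,1],P[...,2]
q=np.stack([x-s['tcp_pos'][0],y-s['tcp_pos'][1]],-1); a=q@u0; b=q@[.2713,.9625]
m=(a>.04)&(a<.17)&(abs(b)<.01)&(z<.08)&(c['range_z']>0)
if m.sum()>20:
    A=np.polyfit(a[m],z[m],1); print(m.sum(),'slope deg',np.degrees(A[0]),'z at a=.145',np.polyval(A,.145),a[m].max())
```

```text
{'time_s': np.float64(13.8833), 'joints': array([ 2.509150e+01,  9.475000e+00, -4.636500e+01,  4.600000e-03,
       -3.415050e+01, -1.308907e+02]), 'qd': array([ 0.6959,  0.0505,  0.2858,  0.0203, -0.1011,  0.0307]), 'joint_torque': array([-4.41000e-01, -3.19474e+01,  1.76637e+01,  4.30690e+00,
       -7.67000e-02,  2.44000e-02]), 'tcp_pos': array([ 0.4068, -0.0213,  0.0525]), 'eef_rot': array([1.799958e+02, 8.900000e-03, 1.642046e+02]), 'contact_force': array([ 0.2915, -0.5645, -1.7001]), 'moment': array([ 0.0357, -0.1417, -0.0199]), 'gripper_force': np.float64(49.9964), 'gripper_width': np.float64(0.0298)}
404 slope deg 2.482858459779496 z at a=.145 0.04558098956076391 0.1592704004147042
```

View pics/s3.png

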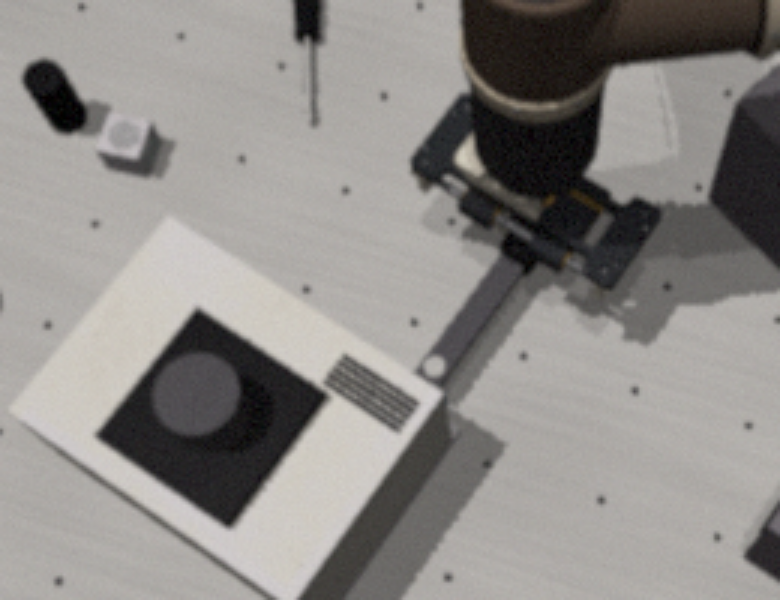

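The bar is held level, its pin mark at (433,365) in front of the left end of the mouth, still short of the housing. I'll go in diagonally.

>>> apply_moves(targets=[{"dp": [0,0,0.003],"yaw": 0},{"dp": [0.01,-0.006,0.003],"yaw": 0},{"dp": [0.02,-0.012,0.003],"yaw": 0},{"dp": [0.03,-0.018,0.003],"yaw": 0},{"dp": [0.04,-0.025,0.003],"yaw": 0},{"dp": [0.05,-0.031,0.003],"yaw": 0},{"dp": [0.06,-0.037,0.003],"yaw": 0},{"dp": [0.07,-0.043,0.003],"yaw": 0},{"dp": [0.08,-0.049,0.003],"yaw": 0},{"dp": [0.09,-0.055,0.003],"yaw": 0},{"dp": [0.1,-0.062,0.003],"yaw": 0},{"dp": [0.1055,-0.065,0.003],"yaw": 0},{"dp": [0.1055,-0.065,0.003],"yaw": 0},{"dp": [0.1055,-0.065,0.003],"yaw": 0},{"dp": [0.1055,-0.065,0.003],"yaw": 0}])

```text
time_s: 15.18
tcp_pos: [0.5116, -0.0861, 0.0554]
eef_rot: [-180.0, -0.0, 164.2]
contact_force: [-0.3, -0.3, -2.4]
gripper_width: 0.0298
gripper_force: 50.0
```

Run:
```python
from h import *
s=get_state();print({k:np.round(v,4) for k,v in s.items() if k in('tcp_pos','contact_force','moment')})
u0=np.array([.9625,-.2713])
for n in ['scene','top']:
    c=cap(n); P=cloud(c); x,y,z=P[...,0],P[...,1],P[...,2]
    q=np.stack([x-s['tcp_pos'][0],y-s['tcp_pos'][1]],-1); a=q@u0; b=q@[.2713,.9625]
    m=(c['range_z']>0)&(a>.034)&(a<.058)&(abs(b)<.008)&(z<.08)&(z>.02); print(n,m.sum(),np.median(z[m]) if m.any() else 0)
    # housing front edge (top at .15)
    t=(c['range_z']>0)&(abs(z-.15)<.008)&(abs(b+.05)<.1); print('front edge a',np.percentile(a[t],.5) if t.any() else 0)
    for lo in (.034,.042,.05): 
        k=m&(a>lo)&(a<lo+.008); print(lo,np.median(z[k]) if k.any() else 0)
```

```text
{'tcp_pos': array([ 0.5116, -0.0861,  0.0554]), 'contact_force': array([-0.2533, -0.3166, -2.4315]), 'moment': array([ 0.0417, -0.0678, -0.015 ])}
scene 19 0.05348195887331464
front edge a -0.4483912597511039
0.034 0.05348195887331464
0.042 0
0.05 0
top 0 0
front edge a -0.03431217286843775
0.034 0
0.042 0
0.05 0
```

>>> apply_moves(targets=[{"dp": [0,0,-0.003],"yaw": 0},{"dp": [0,0,-0.006],"yaw": 0},{"dp": [0,0,-0.009],"yaw": 0},{"dp": [0,0,-0.011],"yaw": 0},{"dp": [0,0,-0.012],"yaw": 0},{"dp": [0,0,-0.012],"yaw": 0}])

```text
time_s: 15.78
tcp_pos: [0.512, -0.0861, 0.0431]
eef_rot: [-180.0, -0.0, 164.2]
contact_force: [-0.7, 0.7, -2.1]
gripper_width: 0.0298
gripper_force: 50.0
```

>>> apply_moves(targets=[{"dp": [0,0,-0.001],"yaw": 0},{"dp": [0,0,-0.0015],"yaw": 0},{"dp": [0,0,-0.002],"yaw": 0},{"dp": [0,0,-0.002],"yaw": 0},{"dp": [0,0,-0.002],"yaw": 0}])

```text
time_s: 16.2
tcp_pos: [0.5122, -0.0861, 0.0416]
eef_rot: [180.0, 0.0, 164.2]
contact_force: [0.3, 0.1, -2.8]
gripper_width: 0.0299
gripper_force: 50.0
```

>>> apply_moves(targets=[{"dp": [0,0,-0.0005],"yaw": 0},{"dp": [0,0,-0.001],"yaw": 0},{"dp": [0,0,-0.001],"yaw": 0},{"dp": [0,0,-0.001],"yaw": 0}])

```text
time_s: 16.53
tcp_pos: [0.5123, -0.0861, 0.0406]
eef_rot: [-180.0, 0.0, 164.2]
contact_force: [0.4, -0.2, -2.7]
gripper_width: 0.0301
gripper_force: 50.0
```

>>> apply_moves(targets=[{"dp": [0,0,-0.0005],"yaw": 0},{"dp": [0,0,-0.001],"yaw": 0},{"dp": [0,0,-0.001],"yaw": 0},{"dp": [0,0,-0.001],"yaw": 0}])

```text
time_s: 16.87
tcp_pos: [0.5123, -0.0861, 0.0398]
eef_rot: [180.0, 0.0, 164.2]
contact_force: [-2.3, 1.1, 3.7]
gripper_width: 0.0294
gripper_force: 50.0
```

>>> apply_moves(targets=[{"dp": [0,0,-0.0005],"yaw": 0},{"dp": [0,0,-0.001],"yaw": 0},{"dp": [0,0,-0.001],"yaw": 0},{"dp": [0,0,-0.001],"yaw": 0}])

```text
time_s: 17.2
tcp_pos: [0.5123, -0.0861, 0.0386]
eef_rot: [180.0, 0.0, 164.2]
contact_force: [-2.7, -0.2, 3.5]
gripper_width: 0.0297
gripper_force: 50.0
```

>>> apply_moves(targets=[{"dp": [-0.0005,-0.0019,0],"yaw": 0},{"dp": [-0.0011,-0.0038,0],"yaw": 0},{"dp": [-0.0016,-0.0058,0],"yaw": 0},{"dp": [-0.0022,-0.0077,0],"yaw": 0},{"dp": [-0.0027,-0.0096,0],"yaw": 0},{"dp": [-0.0033,-0.0115,0],"yaw": 0},{"dp": [-0.0038,-0.0135,0],"yaw": 0},{"dp": [-0.0043,-0.0154,0],"yaw": 0},{"dp": [-0.0049,-0.0173,0],"yaw": 0},{"dp": [-0.0049,-0.0173,0],"yaw": 0}], squeeze=25)

```text
time_s: 18.03
tcp_pos: [0.5073, -0.1038, 0.0386]
eef_rot: [-180.0, 0.0, 164.2]
contact_force: [0.7, 0.2, 0.5]
gripper_width: 0.0297
gripper_force: 25.0
```

>>> apply_moves(targets=[{"dp": [-0.0004,-0.0015,0],"yaw": 0},{"dp": [-0.0008,-0.0029,0],"yaw": 0},{"dp": [-0.0008,-0.0029,0],"yaw": 0}])

```text
time_s: 18.28
tcp_pos: [0.5065, -0.1065, 0.0386]
eef_rot: [-180.0, -0.0, 164.2]
contact_force: [1.1, 0.7, 0.0]
gripper_width: 0.0298
gripper_force: 25.0
```

>>> apply_moves(targets=[{"dp": [-0.0004,-0.0015,0],"yaw": 0},{"dp": [-0.0008,-0.0029,0],"yaw": 0},{"dp": [-0.0008,-0.0029,0],"yaw": 0}])

```text
time_s: 18.53
tcp_pos: [0.5057, -0.1094, 0.0386]
eef_rot: [-180.0, -0.0, 164.2]
contact_force: [0.2, 0.4, -0.3]
gripper_width: 0.0298
gripper_force: 25.0
```

>>> apply_moves(targets=[{"dp": [-0.0004,-0.0015,-0.0003],"yaw": 0},{"dp": [-0.0008,-0.0029,-0.0005],"yaw": 0},{"dp": [-0.0008,-0.0029,-0.0005],"yaw": 0}])

```text
time_s: 18.78
tcp_pos: [0.5049, -0.1123, 0.038]
eef_rot: [-180.0, 0.0, 164.2]
contact_force: [1.1, 0.6, 0.5]
gripper_width: 0.0298
gripper_force: 25.0
```

>>> apply_moves(targets=[{"dp": [-0.0004,-0.0015,-0.0001],"yaw": 0},{"dp": [-0.0008,-0.0029,-0.0003],"yaw": 0},{"dp": [-0.0008,-0.0029,-0.0003],"yaw": 0}])

```text
time_s: 19.03
tcp_pos: [0.5041, -0.1153, 0.0377]
eef_rot: [-180.0, 0.0, 164.2]
contact_force: [0.4, 1.0, 0.9]
gripper_width: 0.0301
gripper_force: 25.0
```

>>> apply_moves(targets=[{"dp": [-0.0004,-0.0015,-0.0001],"yaw": 0},{"dp": [-0.0008,-0.0029,-0.0003],"yaw": 0},{"dp": [-0.0008,-0.0029,-0.0003],"yaw": 0}])

```text
time_s: 19.28
tcp_pos: [0.5033, -0.1182, 0.0374]
eef_rot: [-180.0, -0.0, 164.2]
contact_force: [-0.0, -0.2, 1.3]
gripper_width: 0.0298
gripper_force: 25.0
```

>>> apply_moves(targets=[{"dp": [-0.0004,-0.0015,-0.0001],"yaw": 0},{"dp": [-0.0008,-0.0029,-0.0003],"yaw": 0},{"dp": [-0.0008,-0.0029,-0.0003],"yaw": 0}])

```text
time_s: 19.53
tcp_pos: [0.5025, -0.121, 0.0371]
eef_rot: [-180.0, -0.0, 164.2]
contact_force: [0.4, 1.1, 1.0]
gripper_width: 0.0297
gripper_force: 25.0
```

>>> apply_moves(targets=[{"dp": [-0.0004,-0.0015,-0.0001],"yaw": 0},{"dp": [-0.0008,-0.0029,-0.0003],"yaw": 0},{"dp": [-0.0008,-0.0029,-0.0003],"yaw": 0}])

```text
time_s: 19.78
tcp_pos: [0.5017, -0.124, 0.0368]
eef_rot: [-180.0, -0.0, 164.2]
contact_force: [1.1, 0.8, 1.4]
gripper_width: 0.03
gripper_force: 25.0
```

>>> apply_moves(targets=[{"dp": [-0.0004,-0.0015,-0.0001],"yaw": 0},{"dp": [-0.0008,-0.0029,-0.0002],"yaw": 0},{"dp": [-0.0008,-0.0029,-0.0002],"yaw": 0}])

```text
time_s: 20.03
tcp_pos: [0.5009, -0.1268, 0.0367]
eef_rot: [-180.0, -0.0, 164.2]
contact_force: [0.1, 1.8, 0.5]
gripper_width: 0.0299
gripper_force: 25.0
```

>>> apply_moves(targets=[{"dp": [-0.0004,-0.0015,-0.0001],"yaw": 0},{"dp": [-0.0008,-0.0029,-0.0002],"yaw": 0},{"dp": [-0.0008,-0.0029,-0.0002],"yaw": 0}])

```text
time_s: 20.28
tcp_pos: [0.5001, -0.1297, 0.0365]
eef_rot: [180.0, 0.0, 164.2]
contact_force: [1.1, 0.5, -0.6]
gripper_width: 0.0302
gripper_force: 25.0
```

>>> apply_moves(targets=[{"dp": [-0.0004,-0.0015,-0.0001],"yaw": 0},{"dp": [-0.0008,-0.0029,-0.0002],"yaw": 0},{"dp": [-0.0008,-0.0029,-0.0002],"yaw": 0}])

```text
time_s: 20.53
tcp_pos: [0.4993, -0.1327, 0.0363]
eef_rot: [-180.0, -0.0, 164.2]
contact_force: [0.3, 0.4, 1.3]
gripper_width: 0.0299
gripper_force: 25.0
```

>>> apply_moves(targets=[{"dp": [-0.0004,-0.0015,-0.0001],"yaw": 0},{"dp": [-0.0008,-0.0029,-0.0002],"yaw": 0},{"dp": [-0.0008,-0.0029,-0.0002],"yaw": 0}])

```text
time_s: 20.78
tcp_pos: [0.4984, -0.1356, 0.036]
eef_rot: [-180.0, -0.0, 164.2]
contact_force: [0.6, 1.8, 0.3]
gripper_width: 0.0295
gripper_force: 25.0
```

>>> apply_moves(targets=[{"dp": [-0.0004,-0.0015,-0.0001],"yaw": 0},{"dp": [-0.0008,-0.0029,-0.0002],"yaw": 0},{"dp": [-0.0008,-0.0029,-0.0002],"yaw": 0}])

```text
time_s: 21.03
tcp_pos: [0.4972, -0.1385, 0.0356]
eef_rot: [-180.0, -0.1, 164.2]
contact_force: [0.8, -1.5, -1.1]
gripper_width: 0.0296
gripper_force: 25.0
```

>>> apply_moves(targets=[{"dp": [-0.0004,-0.0015,-0.0001],"yaw": 0},{"dp": [-0.0008,-0.0029,-0.0002],"yaw": 0},{"dp": [-0.0008,-0.0029,-0.0002],"yaw": 0}])

```text
time_s: 21.28
tcp_pos: [0.4961, -0.1414, 0.0353]
eef_rot: [-180.0, -0.1, 164.2]
contact_force: [-0.5, -1.1, -2.2]
gripper_width: 0.0297
gripper_force: 25.0
```

>>> apply_moves(targets=[{"dp": [-0.0004,-0.0015,-0.0001],"yaw": 0},{"dp": [-0.0008,-0.0029,-0.0002],"yaw": 0},{"dp": [-0.0008,-0.0029,-0.0002],"yaw": 0}])

```text
time_s: 21.53
tcp_pos: [0.4959, -0.1443, 0.0353]
eef_rot: [-180.0, -0.0, 164.2]
contact_force: [-0.3, -0.4, -2.6]
gripper_width: 0.0303
gripper_force: 25.0
```

fz fell to about the bar's own weight, so the pin has lost the plate and should be over the socket. I'll lower it here.

>>> apply_moves(targets=[{"dp": [0,0,-0.001],"yaw": 0},{"dp": [0,0,-0.002],"yaw": 0},{"dp": [0,0,-0.002],"yaw": 0}])

```text
time_s: 21.78
tcp_pos: [0.496, -0.144, 0.0332]
eef_rot: [-180.0, -0.0, 164.2]
contact_force: [0.1, -0.7, -1.9]
gripper_width: 0.03
gripper_force: 25.0
```

>>> apply_moves(targets=[{"dp": [0,0,-0.001],"yaw": 0},{"dp": [0,0,-0.002],"yaw": 0},{"dp": [0,0,-0.002],"yaw": 0}])

```text
time_s: 22.03
tcp_pos: [0.496, -0.144, 0.0312]
eef_rot: [-180.0, -0.0, 164.2]
contact_force: [0.5, -0.2, -3.1]
gripper_width: 0.03
gripper_force: 25.0
```

>>> apply_moves(targets=[{"dp": [0,0,-0.001],"yaw": 0},{"dp": [0,0,-0.002],"yaw": 0},{"dp": [0,0,-0.003],"yaw": 0},{"dp": [0,0,-0.003],"yaw": 0}])

```text
time_s: 22.37
tcp_pos: [0.496, -0.144, 0.0282]
eef_rot: [-180.0, -0.0, 164.2]
contact_force: [-0.3, -0.5, -2.7]
gripper_width: 0.0295
gripper_force: 25.0
```

>>> apply_moves(targets=[{"dp": [0,0,-0.001],"yaw": 0},{"dp": [0,0,-0.0015],"yaw": 0},{"dp": [0,0,-0.0015],"yaw": 0}])

```text
time_s: 22.62
tcp_pos: [0.4961, -0.144, 0.0268]
eef_rot: [-180.0, -0.0, 164.2]
contact_force: [-0.9, -0.8, -2.3]
gripper_width: 0.0298
gripper_force: 25.0
```

>>> apply_moves(targets=[{"dp": [0,0,-0.0005],"yaw": 0},{"dp": [0,0,-0.001],"yaw": 0},{"dp": [0,0,-0.001],"yaw": 0}])

```text
time_s: 22.87
tcp_pos: [0.4962, -0.1441, 0.0262]
eef_rot: [-180.0, 0.0, 164.2]
contact_force: [-0.3, 0.4, 1.2]
gripper_width: 0.03
gripper_force: 25.0
```

>>> apply_moves(targets=[{"dp": [0,0,-0.0005],"yaw": 0},{"dp": [0,0,-0.001],"yaw": 0},{"dp": [0,0,-0.001],"yaw": 0}])

```text
time_s: 23.12
tcp_pos: [0.4966, -0.1441, 0.0257]
eef_rot: [-180.0, 0.0, 164.3]
contact_force: [-1.6, 0.1, 8.2]
gripper_width: 0.0296
gripper_force: 25.0
```

Run:
```python
from h import *
s=get_state();print({k:np.round(v,4) for k,v in s.items() if k in('tcp_pos','contact_force','moment')})
u0=np.array([.9625,-.2713])
c=cap('scene'); P=cloud(c); x,y,z=P[...,0],P[...,1],P[...,2]
q=np.stack([x-s['tcp_pos'][0],y-s['tcp_pos'][1]],-1); a=q@u0; b=q@[.2713,.9625]
m=(c['range_z']>0)&(a>.0)&(a<.058)&(abs(b)<.012)&(z<.08)
for p in sorted(zip(a[m].round(3),b[m].round(3),z[m].round(3))): print(*p,end=' | ')
save('s4.png',cv2.resize(c['image'][170:290,190:346],(780,600)))
```

```text
{'tcp_pos': array([ 0.4966, -0.1441,  0.0257]), 'contact_force': array([-1.559 ,  0.1239,  8.2083]), 'moment': array([0.2236, 0.9003, 0.0284])}
0.01 -0.006 0.041 | 0.01 0.003 0.039 | 0.011 -0.009 0.04 | 0.011 0.0 0.038 | 0.011 0.003 0.035 | 0.012 -0.005 0.04 | 0.012 -0.001 0.044 | 0.021 -0.005 0.038 | 0.022 -0.01 0.041 | 0.022 -0.001 0.038 | 0.022 0.005 0.04 | 0.023 -0.006 0.041 | 0.023 0.003 0.04 | 0.024 -0.009 0.039 | 0.024 -0.003 0.04 | 0.024 0.0 0.037 | 0.025 -0.004 0.042 | 0.025 0.005 0.041 | 0.026 -0.001 0.041 | 0.026 0.002 0.04 | 0.027 -0.007 0.041 | 0.027 -0.004 0.038 | 0.028 -0.009 0.042 | 0.028 -0.0 0.039 | 0.028 0.006 0.041 | 0.029 -0.009 0.034 | 0.029 -0.002 0.038 | 0.029 0.001 0.036 | 0.029 0.004 0.04 | 0.029 0.007 0.037 | 0.03 -0.01 0.022 | 0.03 -0.005 0.035 | 0.03 -0.001 0.035 | 0.03 0.004 0.028 | 0.03 0.005 0.036 | 0.031 -0.008 0.034 | 0.031 -0.005 0.032 | 0.031 0.0 0.024 | 0.031 0.001 0.032 | 0.031 0.008 0.03 | 0.031 0.008 0.036 | 0.032 -0.005 0.026 | 0.032 -0.001 0.031 | 0.032 0.004 0.024 | 0.032 0.011 0.027 | 0.032 0.012 0.036 | 0.033 -0.005 0.021 | 0.033 -0.001 0.026 | 0.033 0.008 0.026 | 0.034 -0.007 0.027 | 0.034 0.003 0.027 | 0.034 0.006 0.025 | 0.034 0.012 0.026 |
```

View pics/s4.png

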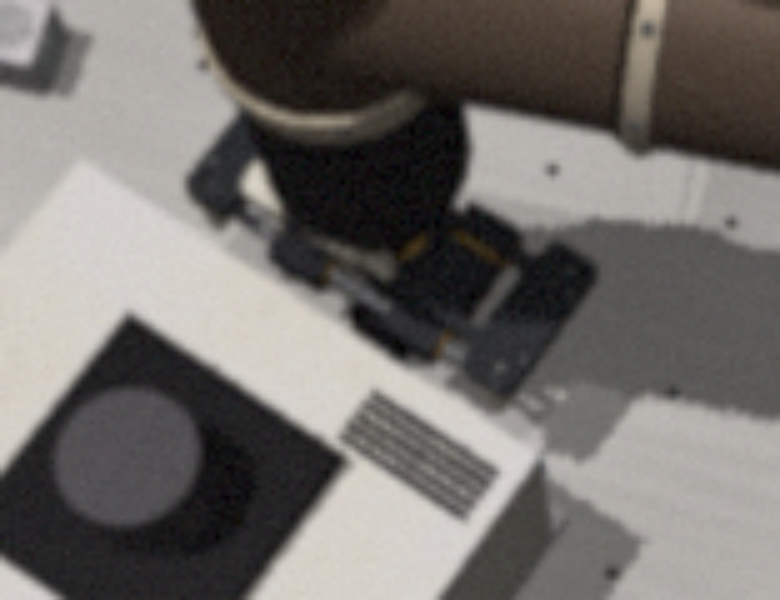

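The gripper sits in front of the mouth with the grip between its fingers, and the seating force at TCP z = 0.026 matches the home height. I'll ease the squeeze and release.

>>> apply_moves(targets=[{"dp": [0,0,0.0003],"yaw": 0},{"dp": [0,0,0.0005],"yaw": 0},{"dp": [0,0,0.0005],"yaw": 0},{"dp": [0,0,0.0005],"yaw": 0}], squeeze=3)

```text
time_s: 23.5
tcp_pos: [0.4966, -0.1441, 0.0257]
eef_rot: [180.0, 0.0, 164.3]
contact_force: [-0.0, -0.6, 3.5]
gripper_width: 0.0303
gripper_force: 3.0
```

>>> apply_moves(targets=[{"dp": [0,0,0],"yaw": 0},{"dp": [0,0,0],"yaw": 0},{"dp": [0,0,0],"yaw": 0},{"dp": [0,0,0],"yaw": 0},{"dp": [0,0,0],"yaw": 0},{"dp": [0,0,0],"yaw": 0},{"dp": [0,0,0],"yaw": 0},{"dp": [0,0,0],"yaw": 0}], grip=0)

```text
time_s: 24.17
tcp_pos: [0.4961, -0.144, 0.0254]
eef_rot: [-180.0, -0.0, 164.2]
contact_force: [0.6, 0.0, 0.3]
gripper_width: 0.044
gripper_force: 0.0
```

>>> apply_moves(targets=[{"dp": [0,0,0.01],"yaw": 0},{"dp": [0,0,0.03],"yaw": 0},{"dp": [0,0,0.06],"yaw": 0},{"dp": [-0.02,0.006,0.09],"yaw": 0},{"dp": [-0.04,0.011,0.12],"yaw": 0},{"dp": [-0.06,0.017,0.15],"yaw": 0},{"dp": [-0.06,0.017,0.18],"yaw": 0},{"dp": [-0.06,0.017,0.18],"yaw": 0},{"dp": [-0.06,0.017,0.18],"yaw": 0}])

```text
time_s: 24.92
tcp_pos: [0.437, -0.1269, 0.2084]
eef_rot: [179.9, 0.3, 164.3]
contact_force: [0.2, -1.0, 0.1]
gripper_width: 0.044
gripper_force: 0.0
```

Run:
```python
from h import *
s=get_state();print({k:np.round(v,4) for k,v in s.items() if k in('time_s','tcp_pos','contact_force','gripper_width')})
u0=np.array([.9625,-.2713])
for n in ['scene','top','wrist']:
    c=cap(n); P=cloud(c); x,y,z=P[...,0],P[...,1],P[...,2]
    q=np.stack([x-.4965,y+.1441],-1); a=q@u0; b=q@[.2713,.9625]
    for lo,hi in((-.028,.026),(-.028,-.01),(.01,.026),(.036,.05),(.05,.08),(.08,.12)):
        m=(c['range_z']>0)&(a>lo)&(a<hi)&(abs(b)<.01)&(z<.06)&(z>.01)
        if m.sum()>3: print(n,lo,hi,m.sum(),np.median(z[m]).round(4), np.degrees(np.arctan(np.polyfit(a[m],z[m],1)[0])).round(2))
    if n=='scene': save('s5.png',cv2.resize(c['image'][170:290,190:346],(780,600)))
```

```text
{'time_s': np.float64(24.9167), 'tcp_pos': array([ 0.437 , -0.1269,  0.2084]), 'contact_force': array([ 0.1924, -1.0097,  0.0899]), 'gripper_width': np.float64(0.044)}
scene -0.028 0.026 154 0.0383 1.3
scene -0.028 -0.01 52 0.0378 -0.73
scene 0.01 0.026 45 0.0388 -11.39
wrist -0.028 0.026 774 0.0399 19.0
wrist -0.028 -0.01 499 0.0396 37.85
wrist 0.036 0.05 79 0.0268 2.51
wrist 0.05 0.08 487 0.0272 0.6
```

View pics/s5.png

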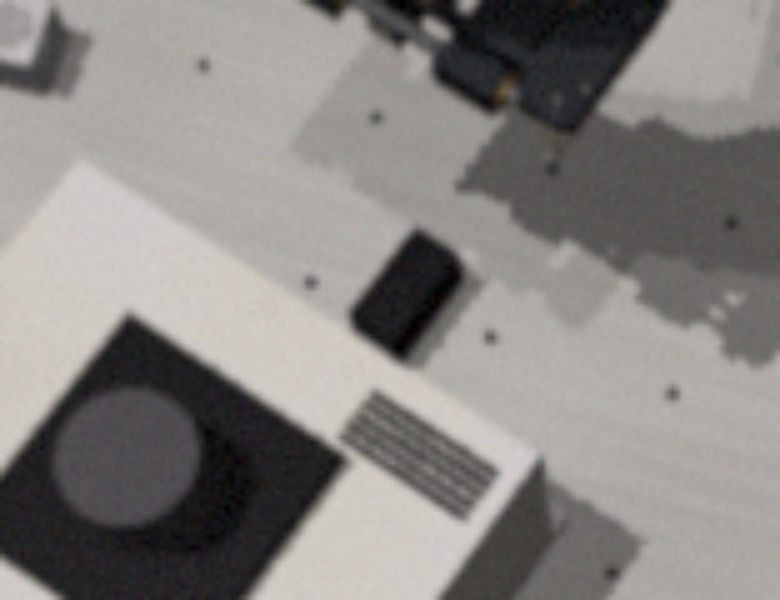

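The black grip stands at (408,290) square to the mouth, just outside it, and the arm is clear. The flat appears to be at home height. I'll average several readings to check the tilt.

Run:
```python
from h import *
u0=np.array([.9625,-.2713]); A=[[],[]]
for i in range(12):
    c=cap('wrist'); P=cloud(c); x,y,z=P[...,0],P[...,1],P[...,2]
    q=np.stack([x-.4965,y+.1441],-1); a=q@u0; b=q@[.2713,.9625]
    V=(c['range_z']>0)&(abs(b)<.009)
    for k,(lo,hi,zl,zh) in enumerate([(-.024,.026,.034,.046),(.04,.08,.02,.034)]):
        m=V&(a>lo)&(a<hi)&(z>zl)&(z<zh); A[k].append(np.c_[a[m],b[m],z[m]])
    if i==0:
        m=V&(abs(b)<.03)&(z<.012)&(a<0); mb=(c['range_z']>0)&(abs(b)>.03)&(abs(b)<.08)&(a<0)&(a>-.03)&(z<.012); print('bench',np.median(z[mb]),mb.sum()); 
        mp=(c['range_z']>0)&(abs(b)>.02)&(abs(b)<.06)&(a>.055)&(a<.08)&(z<.03); print('plate',np.median(z[mp]),mp.sum())
for d in A:
    d=np.vstack(d); f=np.polyfit(d[:,0],d[:,2],1); print(len(d),'slope',np.degrees(f[0]).round(2),'mean',d[:,2].mean(),d[:,0].mean())
    print([ (round(lo,3),d[(d[:,0]>=lo)&(d[:,0]<lo+.01),2].mean().round(4)) for lo in np.arange(d[:,0].min(),d[:,0].max(),.01)])
```

```text
bench 0.0019831194637082716 2294
plate 0.017014060110482704 1448
6266 slope 0.67 mean 0.040156665179125486 -0.01077878660989816
[(np.float64(-0.024), np.float64(0.0401)), (np.float64(-0.014), np.float64(0.0402)), (np.float64(-0.004), np.float64(0.0403))]
6381 slope 0.64 mean 0.027124706445456063 0.061528964120881026
[(np.float64(0.044), np.float64(0.027)), (np.float64(0.054), np.float64(0.0271)), (np.float64(0.064), np.float64(0.0272)), (np.float64(0.074), np.float64(0.0273))]
```

```bash
python3 -c "
from h import *
print(r.close_job())"
```

```text
the job is handed in; nothing more can be done
None
```

The bar is locked in and released, and the job is handed in. Its pin dropped into the socket near the middle of the plate. It rests with the grip on the bench and a slight nose-up tilt of about 0.7°, so the flat is at home height at the plate's front edge and an estimated 1 mm high at the pin end. No bystanders were in the arm's path, and I saw no contact with them.

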